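# Get the eraser and sharpener out of the blocked drawer

## Task

I want to draw, but the ink bottle and the rubber stamp are standing in front of the stationery box, so its drawer only opens a crack. Park both upright in the empty valet tray, pull the drawer out nearly as far as it goes, and lay the eraser and the sharpener flat in the pencil tray, each down in its own well (the eraser in the longer one, the sharpener in the shorter one). Then push the drawer fully shut and stand the bottle and the stamp back, each on the very spot where it stood at the start, never tipping the ink bottle over.

Things in the scene. Friction and masses are not known exactly. Their poses are not given: they have to be found in the camera images.
- stationery_box: Low wooden box with one drawer, 178 deep (x) x 234 wide (y) x 80 mm high, fixed. Origin: centre of its underside on the desk. x points from front to back (the drawer comes out along -x), z up. The top's front edge is at x = -90 mm: things in the drawer can be lifted out only where x is below that. A roll of tape 25 mm high is fixed on the top, from x = -25 mm backwards.
- drawer (a joint): How far the drawer is out, m: 0 shut, 0.12 end stop, ajar at the start; over 0.095 is out. Light friction (1 N), stays where left. Front panel 220 mm wide, 15 to 67 mm above the desk, outer face at box x = -98 mm minus this value, inner front wall at -85 mm minus this value. Inside 190 mm wide; floor 20 mm, side walls 54 mm above the desk. Its contents ride along.
- knob (a point): Centre of the head of the brass knob in the middle of the drawer front, 45 mm above the desk; moves with the drawer; axes as the box. The head is a disc 18 mm across (axis along the box's x), 8 mm long; this point is 15.5 mm out from the front, the knob's end 22 mm. Pinch it from above, fingers left and right of it (closing along the box's y).
- ink_bottle: Loose square dark-blue ink bottle with a round black cap, standing in front of the drawer. Body 51 x 51 x 42 mm high, above it the cap, 36 mm across, up to 62 mm. Origin: centre of its underside; x and y square to its sides, z up. About 140 g.
- rubber_stamp: Loose rubber stamp standing in front of the drawer: light wooden foot 28 (x) x 56 (y) x 12 mm high, turned dark red handle 18 mm thick from 12 to 34 mm and up to 25 mm thick from 34 to 67 mm above its underside. Origin: centre of its underside, z up. About 50 g.
- eraser: Loose blue and white eraser, 21 (x) x 48 (y) x 11 mm high, lying on the drawer's floor close behind its front, at the start half under the box's top, its length roughly along the box's x. Origin: centre of its underside, z up. About 15 g.
- sharpener: Loose small grey metal pencil sharpener, 16 (x) x 26 (y) x 11 mm high, lying on the drawer's floor beside the eraser, its length roughly along the box's x. Origin: centre of its underside, z up. About 20 g.
- valet_tray: Empty dark wooden tray with a grey felt floor, fixed, 200 (x) x 110 (y) x 14 mm high outside, walls 7 mm. Origin: centre of its underside on the desk, z up. Inner floor 5 mm above the desk, 186 x 96 mm: room for bottle and stamp side by side along its x, say at x = -45 and +45 mm.
- pencil_tray: Light wooden block, fixed, 200 (x) x 100 (y) x 16 mm high. Origin: centre of its underside, z up. Felt-floored recesses 5 mm deep (floor z = 11): a groove at y = 27 with pencil and pen (fixed); eraser's well 68 (x) x 41 (y), centre (-46, -20); sharpener's well 46 x 36, centre (45, -20) mm. Things go in lengthwise along x; grip with the tips 5 mm above their underside to clear the rim.

How it is judged:
By the outcome, as a careful person would: the job done as asked, in the order asked, and still so for the second after the job is handed in, with the robot touching nothing.
It also fails if it takes over 149 s, if anything falls off the work surface, if the arm or the gripper's body presses on something with over 40 N, if the wrist force passes 120 N, or if a joint passes its speed limit or range.

## Robot

A 6-joint arm with a two-finger parallel gripper is mounted at the origin on a cart in front of the work surface, level with it; the furniture and walls round the work are solid. World frame = base frame: x ahead of the robot, y to its left, z up, the work surface at z = 0. Lengths are in m, angles in rad, forces in N, time in s.
With the tool pointing down it reaches from about 0.3 to 0.75 m from the base axis. Payload 8.5 kg.
Tool frame: the origin (TCP) lies on the mounting face of the last link; the fingertips stand 173 mm ahead of it and the grasp point (between the pads) lies 155 mm ahead of it; z points along the fingers, y is the line along which they close (so a half turn about z gives the same grasp; the last joint's range is limited). The gripper opens to 85 mm and grips with 20 to 120 N. Pads are 22 mm wide; open, the fingers measure 114 mm over their backs; the gripper's body (76 mm by 85 mm) begins 54 mm behind the grasp point. The pads swing forward as they close: fully open they stand 13 mm farther back than shut.
Start: joints at [0.997, 0.381, 1.297, -0, 1.464, -0.215], TCP at [0.193, 0.515, 0.405] pointing down, gripper open.
Joint ranges: [-3.11, 3.11], [-0.89, 2.33], [0.22, 2.48], [-1.42, 4.56], [0.17, 2.85], [-2.88, 2.88]. Speed limits (rad/s): [2.39, 2.39, 3.14, 3.14, 3.14, 3.14].

## Interface

Orientations are given as a unit quaternion [w, x, y, z].
In Python, from bench import manip gives the robot as it stands.
- The arm moves only by the tool play_rows, never from a script. Its argument "moves" is a list that holds one entry, the list of rows, each a list of 7 numbers: the turn, a rotation vector about the world's x, y, z in rad, then the shift along the world's x, y, z in cm, then the opening, from 0 (shut) to 1 (fully open). A call has 1 to 10 rows; each row shifts and turns the commanded pose from where the row before left it; what a row does not reach is not made up. A row lasts 1/8 s, in which the tool goes at most 62.5 mm and 10.7 degrees, less where a joint would pass 70% of its speed; a pose out of reach is approached as far as the arm can. A call with a gripper value outside its range is refused whole. The fingers move at their own pace and stop on an object; "grip_force" is the grip in N (left out, the last holds). Time passes only in rows, so rows that do not move let the fingers close. It gives the time, the measured TCP pose, the force, the opening and the grip force at its end, in the units of the state.
- manip.get_obs(): the state, without advancing time (a new reading comes with each control period).
- manip.snapshot(name): name is "side" or "top"; returns a dict with "img" (384x512x3 uint8, red, green, blue), "range_z" (384x512 float32, m along the optical axis (not along the pixel's ray), 0 where there is no reading), "fov_y" (degrees; the focal length in pixels is half the picture's height over the tangent of half this angle, whatever the lens; pixels are square), "cx", "cy" (the principal point, pixels), "distortion" ([k1, k2, p1, p2, k3] as OpenCV has them; the pictures are not rectified), "R" (3x3) and "t" (3): a world point X has camera coordinates R X + t. Camera axes: x right, y down, z forward; pixel columns grow to the right and rows downward; lengths in m; the calibration is good to about 2 mm. A picture is of the moment at which its call begins.
- manip.finish_job(): hands the job in; it is judged then, once.
The state is a dict: "time_s": time; "joint_positions": joint angles; "dq": joint speeds; "joint_torque": joint torques, N m; "eef_pos": TCP position; "tcp_rot": TCP orientation; "ft_force": force on the tool from outside, world axes, zero at the start; "ft_torque": the same for the moment, N m; "width": finger opening in m; "gripper_force": force on a finger pad.
Only numpy, scipy, OpenCV 4.12 (cv2) and the standard library are available. Lean on these libraries where they do the work, as an engineer would, in place of code of your own. Each camera call takes 0.05 s, during which the arm holds its last target. There are 200 camera calls.

## Working session

There is one attempt and no reset: what is moved stays moved. The work goes in short steps, Python scripts to look and compute and a tool call to move; the robot and the scene stay as the last step left them, time stands still between calls to the robot, and variables do not carry over. Pictures are saved under pics/ and viewed, at most 14 in all, crops included, and the job is handed in when it is done.

Besides the shell and the picture viewer there is one more tool, called after "Call:" as name(argument=value, ...) on one line, values as JSON. play_rows: Moves the arm, as the interface text tells. Its arguments: {"type":"object","properties":{"moves":{"type":"array","items":{"type":"array","items":{"type":"array","items":{"type":"number"}}}},"grip_force":{"type":"number"}},"required":["moves"]}

```bash
ls; mkdir -p pics; cat > h.py <<'E'
import numpy as np, cv2
from bench import manip
def snap(n):
    s=manip.snapshot(n); h=s["img"].shape[0]
    f=h/2/np.tan(np.radians(s["fov_y"])/2)
    s["K"]=np.array([[f,0,s["cx"]],[0,f,s["cy"]],[0,0,1]]); s["D"]=np.array(s["distortion"],float)
    s["R"]=np.array(s["R"]); s["t"]=np.array(s["t"]); return s
def rays(s,px):
    u=cv2.undistortPoints(np.array(px,float).reshape(-1,1,2),s["K"],s["D"]).reshape(-1,2)
    return np.c_[u,np.ones(len(u))]
def on_plane(s,px,z):
    d=rays(s,px)@s["R"]; c=-s["R"].T@s["t"]
    return c+d*((z-c[2])/d[:,2])[:,None]
def cloud(s):
    h,w=s["range_z"].shape; v,u=np.mgrid[:h,:w]
    r=rays(s,np.c_[u.ravel(),v.ravel()])*s["range_z"].reshape(-1,1)
    P=((r-s["t"])@s["R"]).reshape(h,w,3); P[s["range_z"]==0]=np.nan; return P
def proj(s,X):
    return cv2.projectPoints(np.array(X,float).reshape(-1,1,3),cv2.Rodrigues(s["R"])[0],s["t"],s["K"],s["D"])[0].reshape(-1,2)
def save(s,name,crop=None,k=1):
    im=s["img"][:,:,::-1]
    if crop: a,b,c,d=crop; im=im[b:d,a:c]
    cv2.imwrite(f"pics/{name}.png",cv2.resize(im,None,fx=k,fy=k,interpolation=cv2.INTER_CUBIC))
E
python3 - <<'E'
from h import *
import pickle
o=manip.get_obs(); print({k:np.round(v,3) for k,v in o.items()})
for n in("top","side"):
    s=snap(n); save(s,n+"0",None,1.5); pickle.dump(s,open(n+"0.pkl","wb")); print(n,np.round(-s["R"].T@s["t"],3),s["fov_y"],s["D"])
E
```

```text
pics
{'time_s': np.float64(0.0), 'joint_positions': array([ 0.997,  0.381,  1.298, -0.   ,  1.464, -0.215]), 'dq': array([ 0.   , -0.001, -0.   , -0.   ,  0.001,  0.   ]), 'joint_torque': array([-1.0000e-03, -4.4847e+01, -2.3127e+01, -0.0000e+00,  5.0000e-03,
        0.0000e+00]), 'eef_pos': array([0.193, 0.515, 0.404]), 'tcp_rot': array([-0.   ,  0.178,  0.984, -0.001]), 'ft_force': array([ 0.538, -0.045, -0.247]), 'ft_torque': array([-0.027,  0.001, -0.032]), 'gripper_force': np.float64(0.0), 'width': np.float64(0.085)}
top [ 0.496 -0.065  1.252] 50.47269322314169 [0.02439429 0.         0.         0.         0.        ]
side [ 0.229 -0.844  0.714] 44.02063224511924 [0.00139555 0.         0.         0.         0.        ]
```

View pics/top0.png

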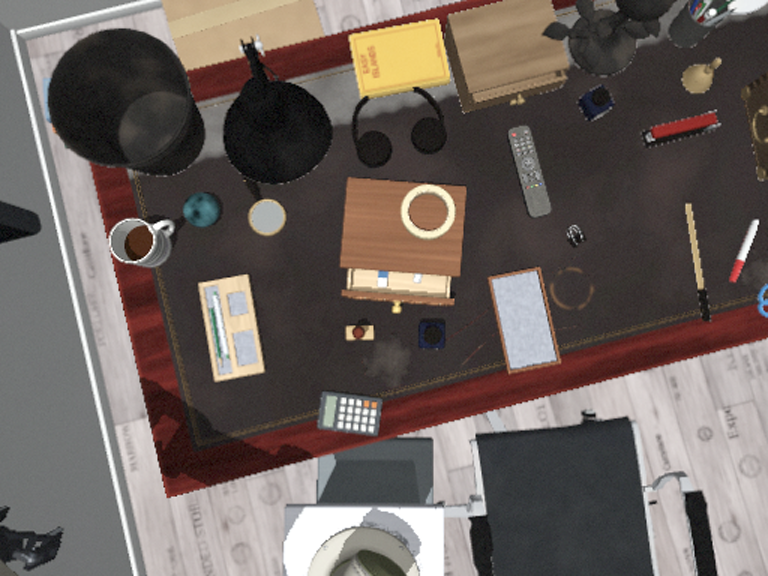

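View pics/side0.png

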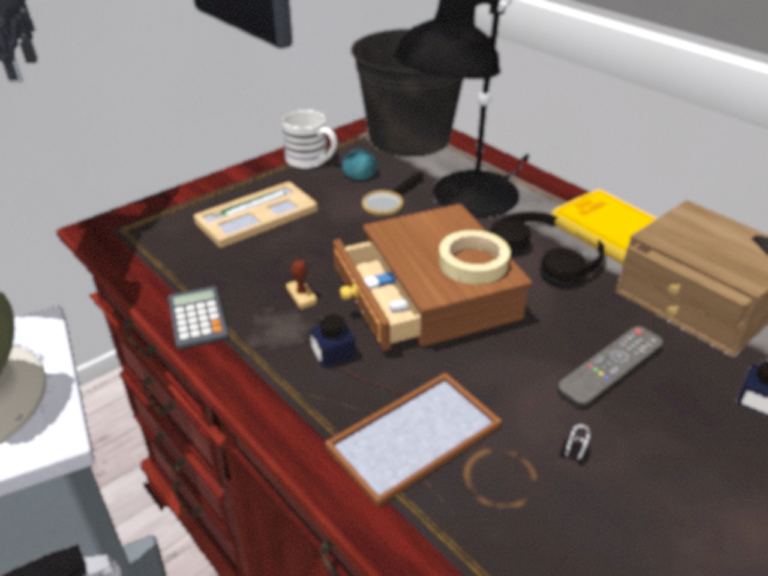

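The top view (1.5x scale) shows the box at about (405,230) with its knob at (397,307), the stamp at (359,332) and the bottle at (432,333). The valet tray is at (525,320) and the pencil tray at (232,328). The eraser (382,278) and sharpener (417,278) are in the drawer gap. Next I measure them.

```bash
python3 - <<'E'
from h import *
import pickle
s=pickle.load(open("top0.pkl","rb")); P=cloud(s); im=s["img"]; hsv=cv2.cvtColor(im,cv2.COLOR_RGB2HSV)
Z=P[...,2]
def roi(a,b,c,d):
    m=np.zeros(Z.shape,bool); m[int(b/1.5):int(d/1.5),int(a/1.5):int(c/1.5)]=1; return m
def rect(m,z,name,hull=True):
    m=m.astype(np.uint8); n,l,st,_=cv2.connectedComponentsWithStats(m); k=1+np.argmax(st[1:,4]); m=(l==k)
    c=max(cv2.findContours(m.astype(np.uint8),0,1)[0],key=cv2.contourArea).reshape(-1,2)
    X=on_plane(s,c,z)[:,:2]; r=cv2.minAreaRect((X*1000).astype(np.float32)); print(name,m.sum(),"zmed",np.round(np.nanmedian(Z[m]),4),np.round(r[0],1),np.round(r[1],1),round(r[2],2))
print("desk z",np.nanmedian(Z[roi(470,230,500,260)]))
rect(roi(330,170,480,282)&(Z>.07)&(Z<.115),.08,"box")
rect(roi(330,170,480,282)&(Z>.07)&(Z<.09),.08,"box<.09")
rect(roi(410,310,455,355)&(Z>.03),.042,"bottle body")
rect(roi(410,310,455,355)&(Z>.052),.062,"cap")
rect(roi(335,315,385,350)&(Z>.006),.012,"stamp foot")
rect(roi(335,315,385,350)&(Z>.045),.06,"stamp head")
rect(roi(475,255,575,380)&(hsv[...,1]<60)&(hsv[...,2]>110),.005,"valet floor")
rect(roi(475,255,575,380)&(Z>.003),.014,"valet h")
rect(roi(190,265,270,390)&(Z>.008),.016,"pencil h")
g=roi(190,265,270,390)
for nm,(a,b,c,d) in dict(wA=(226,287,250,318),wB=(230,327,260,368)).items():
    rect(roi(a,b,c,d)&(hsv[...,1]<50),.011,nm)
rect(roi(375,268,392,290)&(hsv[...,1]>120)&(hsv[...,0]>95)&(hsv[...,0]<125),.031,"eraser blue")
rect(roi(372,262,396,292)&(hsv[...,1]<70),.031,"eraser white")
rect(roi(406,266,428,290)&(hsv[...,1]<70)&(hsv[...,2]>100),.031,"sharp")
rect(roi(385,296,410,318)&(hsv[...,1]>110)&(hsv[...,0]>18)&(hsv[...,0]<35),.05,"knob")
rect(roi(335,285,460,308)&(Z>.058)&(Z<.075),.067,"front top edge")
save(s,"topcrop",(190,160,400,260),3.8)
E
```

```text
desk z 0.0004292962106044615
box 4855 zmed 0.0806 [701.7 -77.7] [233.2 177.7] 85.66
box<.09 3839 zmed 0.0802 [701.7 -77.7] [233.2 177.7] 85.66
bottle body 302 zmed 0.0439 [ 490.7 -134.9] [50.2 50.4] 0.1
cap 118 zmed 0.0621 [ 492.2 -135.2] [32.8 33. ] 45.09
stamp foot 161 zmed 0.0141 [497.4   7.6] [24.2 54.8] 0.25
stamp head 62 zmed 0.0643 [497.3   9.2] [22.7 22.6] 45.34
valet floor 1945 zmed 0.0055 [ 523.8 -324.2] [188.4  96.4] 11.6
valet h 2166 zmed 0.0066 [ 524.8 -325.8] [209.2 131.3] 12.68
pencil h 2157 zmed 0.0148 [507.1 265.5] [199.5 102.2] 11.05
wA 195 zmed 0.0115 [553.9 257.5] [47.6 37.4] 10.81
wB 324 zmed 0.0121 [464.8 239.8] [69.3 42.5] 10.88Traceback (most recent call last):
  File "<stdin>", line 24, in <module>
  File "<stdin>", line 8, in rect
    return _wrapfunc(a, 'argmax', axis=axis, out=out, **kwds)
    return bound(*args, **kwds)
ValueError: attempt to get argmax of an empty sequence
```

```bash
python3 - <<'E'
from h import *
import pickle
s=pickle.load(open("top0.pkl","rb")); save(s,"topcrop",(215,160,320,240),7)
s=pickle.load(open("side0.pkl","rb")); save(s,"sidecrop",(180,150,300,250),6)
E
```

```text
(no output)
```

View pics/topcrop.png

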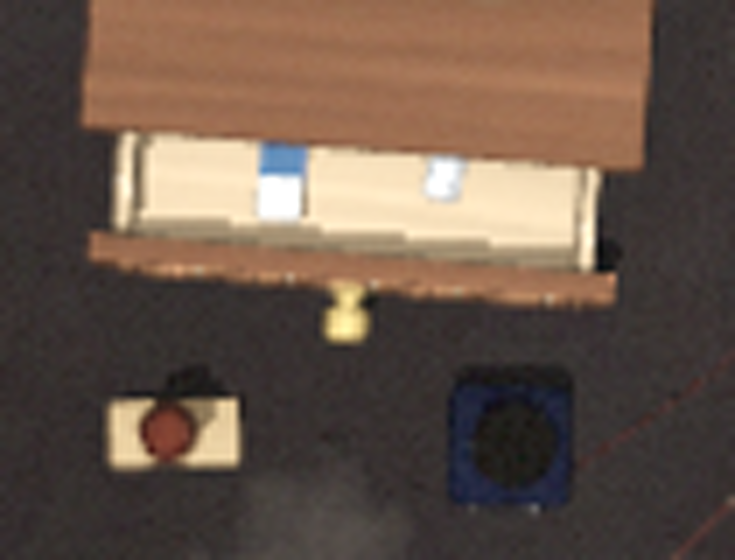

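The crop (7x) shows the stamp foot around (175,433) with its handle at (168,433), and the bottle around (512,440). The knob head is at (346,322). The eraser (282,185) and sharpener (445,178) are half under the top. I'll refine the start spots from both views and keep them as a baseline.

```bash
cat > m.py <<'E'
from h import *
def blob(m):
    n,l,st,c=cv2.connectedComponentsWithStats(m.astype(np.uint8)); k=1+np.argmax(st[1:,4]); return (l==k),c[k]
def near(P,xy,r,z0,z1):
    return (np.hypot(P[...,0]-xy[0],P[...,1]-xy[1])<r)&(P[...,2]>z0)&(P[...,2]<z1)
def look(xyb,xys,tag=None):
    "footprint estimates for bottle and stamp: mid-extents of height slices in both views"
    for n in("top","side"):
        s=snap(n) if tag is None else tag[n]; P=cloud(s); hsv=cv2.cvtColor(s["img"],cv2.COLOR_RGB2HSV); H,S,V=[hsv[...,i] for i in range(3)]
        cap=near(P,xyb,.035,.05,.08)
        foot=near(P,xys,.042,-.01,.03)&(V>90)
        head=near(P,xys,.03,.036,.09)&((H<12)|(H>168))&(S>90)
        for nm,m,z in(("cap",cap,.062),("foot",foot,.012),("head",head,.052)):
            if m.sum()<5: print(n,nm,"none"); continue
            m,c=blob(m); X=on_plane(s,[c],z)[0]; print(n,nm,m.sum(),"px",np.round(c,1),"xy",np.round(X[:2]*1000,1),"zmax",round(float(np.nanmax(P[m][:,2])),3))
E
python3 - <<'E'
from m import *
import pickle
T={n:pickle.load(open(n+"0.pkl","rb")) for n in("top","side")}
look((.491,-.135),(.497,.008),T)
s=T["top"]; hsv=cv2.cvtColor(s["img"],cv2.COLOR_RGB2HSV); H,S,V=[hsv[...,i] for i in range(3)]
def r(m,z,nm):
    m,_=blob(m); c=max(cv2.findContours(m.astype(np.uint8),0,1)[0],key=len).reshape(-1,2); X=on_plane(s,c,z)[:,:2]*1000
    R=cv2.minAreaRect(X.astype(np.float32)); print(nm,m.sum(),np.round(R[0],1),np.round(R[1],1),round(R[2],1))
w=np.zeros(V.shape,bool); w[210:235,225:255]=1
r(w&((V>110)|((S>90)&((H<12)|(H>168))&(V>50))),.012,"foot")
w[:]=0; w[200:212,258:272]=1; r(w&(S>90)&(V>120),.045,"knob"); 
w[:]=0; w[205:235,275:300]=1; r(w&(H>105)&(H<130)&(S>100)|w&near(cloud(s),(.491,-.135),.04,.03,.08),.042,"body")
P=cloud(s); yaw=np.radians(-4.34); 
E
```

```text
top cap 118 px [287.9 223. ] xy [ 492.2 -135. ] zmax 0.07
top foot 71 px [245.3 221.8] xy [495.   -8.5] zmax 0.018
top head 52 px [238.5 221.1] xy [496.9   9.6] zmax 0.071
side cap 200 px [220.3 216.6] xy [ 487.1 -141.4] zmax 0.064
side foot 246 px [200.9 196.8] xy [492.7  -2.1] zmax 0.029
side head 116 px [198.8 180.4] xy [495.    9.3] zmax 0.067
foot 181 [495.9  10.6] [27.2 54.8] 0.3
knob 48 [547.9 -63.6] [23.7 20.8] 0.3
body 302 [ 490.7 -134.9] [50.2 50.4] 0.1
```

Call:
play_rows(moves=[[[0, 0, 0.12, 2.6, -5, -1, 1], [0, 0, 0.12, 2.6, -5, -1, 1], [0, 0, 0.118, 2.6, -5, -1, 1], [0, 0, 0, 2.6, -5, -1, 1], [0, 0, 0, 2.6, -5, -1, 1], [0, 0, 0, 2.6, -5, -1, 1], [0, 0, 0, 2.6, -5, -1, 1], [0, 0, 0, 2.6, -5, -1, 0.7], [0, 0, 0, 2.6, -5, -1, 0.7], [0, 0, 0, 2.6, -5, -1, 0.7]]], grip_force=40)

```text
time_s: 1.35
eef_pos: [0.4537, 0.0131, 0.3043]
tcp_rot: [-0.0, 0.001, 1.0, 0.0]
ft_force: [0.2, 0.7, -0.7]
width: 0.0603
gripper_force: 0.0
```

Call:
play_rows(moves=[[[0, 0, 0, 4.3, -0.4, 0, 0.7], [0, 0, 0, 0, 0, -4, 0.7], [0, 0, 0, 0, 0, -4, 0.7], [0, 0, 0, 0, 0, -2.1, 0.7], [0, 0, 0, 0, 0, 0, 0.7]]])

```text
time_s: 1.98
eef_pos: [0.4959, 0.011, 0.2025]
tcp_rot: [-0.002, 0.0, 1.0, 0.0]
ft_force: [0.8, -1.0, 0.1]
width: 0.0598
gripper_force: 0.0
```

Call:
play_rows(moves=[[[0, 0, 0, 0, 0, 0, 0.1], [0, 0, 0, 0, 0, 0, 0.1], [0, 0, 0, 0, 0, 0, 0.1], [0, 0, 0, 0, 0, 0, 0.1]]])

```text
time_s: 2.48
eef_pos: [0.4963, 0.011, 0.2049]
tcp_rot: [0.001, 0.0, 1.0, -0.0]
ft_force: [-0.2, 0.9, 5.9]
width: 0.0229
gripper_force: 38.8
```

Call:
play_rows(moves=[[[0, 0, 0, 0, 0, 3, 0.1], [0, 0, 0, 0, 0, 5, 0.1], [0, 0, 0, 1.2, -5.43, 0, 0.1], [0, 0, 0, 1.2, -5.43, 0, 0.1], [0, 0, 0, 1.2, -5.43, 0, 0.1], [0, 0, 0, 1.2, -5.43, 0, 0.1], [0, 0, 0, 1.2, -5.43, 0, 0.1], [0, 0, 0, 1.2, -5.43, 0, 0.1], [0, 0, 0, 0, 0, 0, 0.1]]])

```text
time_s: 3.6
eef_pos: [0.5679, -0.3183, 0.2835]
tcp_rot: [0.0, 0.002, 1.0, -0.001]
ft_force: [-0.5, -0.0, -0.5]
width: 0.023
gripper_force: 39.4
```

```bash
python3 - <<'E'
from m import *
s=snap("side"); save(s,"carry1",(170,130,360,330),3)
o=manip.get_obs(); print(o["eef_pos"],o["width"])
E
```

```text
[ 0.56781444 -0.31622698  0.28347774] 0.0226595704263624
```

View pics/carry1.png

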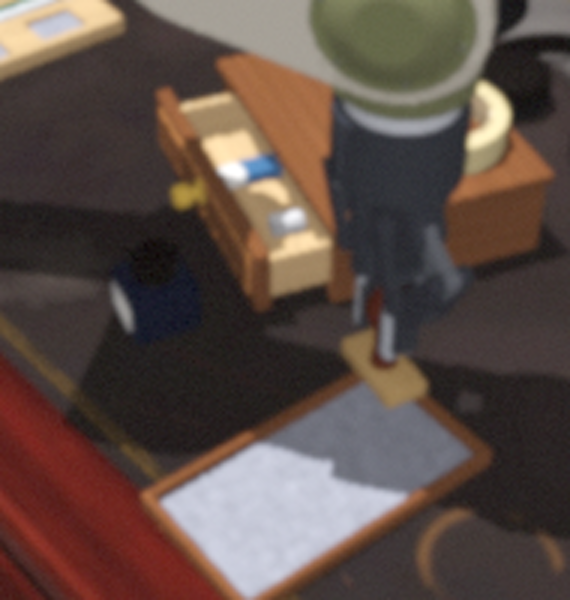

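The stamp hangs upright in the gripper at (385,370) over the right half of the valet tray, so I lower it.

Call:
play_rows(moves=[[[0, 0, 0, 0, 0, -4, 0.1], [0, 0, 0, 0, 0, -2.5, 0.1], [0, 0, 0, 0, 0, -1, 0.1], [0, 0, 0, 0, 0, 0, 0.1], [0, 0, 0, 0, 0, 0, 0.1]]])

```text
time_s: 4.28
eef_pos: [0.5683, -0.3141, 0.2099]
tcp_rot: [0.0, 0.0, 1.0, -0.0]
ft_force: [-2.1, 2.6, 5.8]
width: 0.0229
gripper_force: 40.0
```

Call:
play_rows(moves=[[[0, 0, 0, 0, 0, 0, 0.5], [0, 0, 0, 0, 0, 0, 0.6], [0, 0, 0, 0, 0, 0, 0.6], [0, 0, 0, 0, 0, 5, 0.7], [0, 0, 0, 0, 0, 5, 1]]])

```text
time_s: 4.9
eef_pos: [0.5681, -0.3149, 0.3096]
tcp_rot: [-0.001, 0.0, 1.0, 0.0]
ft_force: [0.5, 0.9, 0.4]
width: 0.0759
gripper_force: 0.0
```

Call:
play_rows(moves=[[[0, 0, 0, -1.9, 4.5, 0, 1], [0, 0, 0, -1.9, 4.5, 0, 1], [0, 0, 0, -1.9, 4.5, 0, 1], [0, 0, 0, -1.95, 4.48, -2, 1], [0, 0, 0, 0, 0, -3.3, 1], [0, 0, 0, 0, 0, -3.5, 1], [0, 0, 0, 0, 0, -3.5, 1], [0, 0, 0, 0, 0, 0, 1], [0, 0, 0, 0, 0, 0, 1]]])

```text
time_s: 6.02
eef_pos: [0.492, -0.1353, 0.1868]
tcp_rot: [0.001, 0.0, 1.0, -0.0]
ft_force: [1.3, 0.3, -0.2]
width: 0.0855
gripper_force: 0.0
```

Call:
play_rows(moves=[[[0, 0, 0, 0, 0, 0, 0.4], [0, 0, 0, 0, 0, 0, 0.4], [0, 0, 0, 0, 0, 0, 0.4], [0, 0, 0, 0, 0, 0, 0.4], [0, 0, 0, 0, 0, 0, 0.4]]])

```text
time_s: 6.65
eef_pos: [0.4918, -0.1351, 0.1868]
tcp_rot: [0.001, 0.0, 1.0, -0.0]
ft_force: [-0.4, 1.1, 6.5]
width: 0.0505
gripper_force: 41.9
```

Call:
play_rows(moves=[[[0, 0, 0, 0, 0, 3, 0.4], [0, 0, 0, -0.2, -2.8, 3, 0.4], [0, 0, 0, -0.25, -4.5, 0, 0.4], [0, 0, 0, -0.25, -4.5, 0, 0.4], [0, 0, 0, -0.25, -4.5, 0, 0.4], [0, 0, 0, -0.25, -3.5, 0, 0.4], [0, 0, 0, 0, 0, -2.5, 0.4], [0, 0, 0, 0, 0, -2, 0.4], [0, 0, 0, 0, 0, -0.8, 0.4], [0, 0, 0, 0, 0, -0.2, 0.4]]])

```text
time_s: 7.9
eef_pos: [0.4796, -0.3329, 0.1917]
tcp_rot: [-0.0, 0.0, 1.0, -0.0]
ft_force: [-5.5, 2.8, 15.8]
width: 0.0506
gripper_force: 45.0
```

Call:
play_rows(moves=[[[0, 0, 0, 0, 0, 0, 0.4], [0, 0, 0, 0, 0, 0, 0.8], [0, 0, 0, 0, 0, 0, 0.9], [0, 0, 0, 0, 0, 0, 1], [0, 0, 0, 0, 0, 4, 1], [0, 0, 0, 0, 0, 6, 1]]])

```text
time_s: 8.65
eef_pos: [0.4795, -0.333, 0.2905]
tcp_rot: [-0.001, 0.0, 1.0, 0.001]
ft_force: [1.1, -0.4, 0.5]
width: 0.0853
gripper_force: 0.0
```

Call:
play_rows(moves=[[[0, 0, -0.076, 1.11, 4.46, 0, 0.5], [0, 0, 0, 1.11, 4.46, 0, 0.5], [0, 0, 0, 1.11, 4.46, 0, 0.5], [0, 0, 0, 1.11, 4.46, 0, 0.5], [0, 0, 0, 1.11, 4.46, 0, 0.5], [0, 0, 0, 1.1, 4.45, 0, 0.5], [0, 0, 0, 0, 0, -3, 0.5], [0, 0, 0, 0, 0, -4, 0.5], [0, 0, 0, 0, 0, -2, 0.5], [0, 0, 0, 0, 0, 0, 0.5]]])

```text
time_s: 9.9
eef_pos: [0.5459, -0.0655, 0.1996]
tcp_rot: [-0.001, 0.038, 0.999, 0.0]
ft_force: [-0.2, 0.2, -0.0]
width: 0.0427
gripper_force: 0.0
```

Call:
play_rows(moves=[[[0, 0, 0, 0, 0, 0, 0.1], [0, 0, 0, 0, 0, 0, 0.1], [0, 0, 0, 0, 0, 0, 0.1], [0, 0, 0, 0, 0, 0, 0.1]]])

```text
time_s: 10.4
eef_pos: [0.5462, -0.0642, 0.202]
tcp_rot: [0.001, 0.038, 0.999, 0.001]
ft_force: [1.5, 10.1, 1.5]
width: 0.0165
gripper_force: 38.9
```

```bash
python3 - <<'E'
from m import *
s=snap("side"); save(s,"knob1",(170,130,360,330),3)
E
```

```text
(no output)
```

View pics/knob1.png

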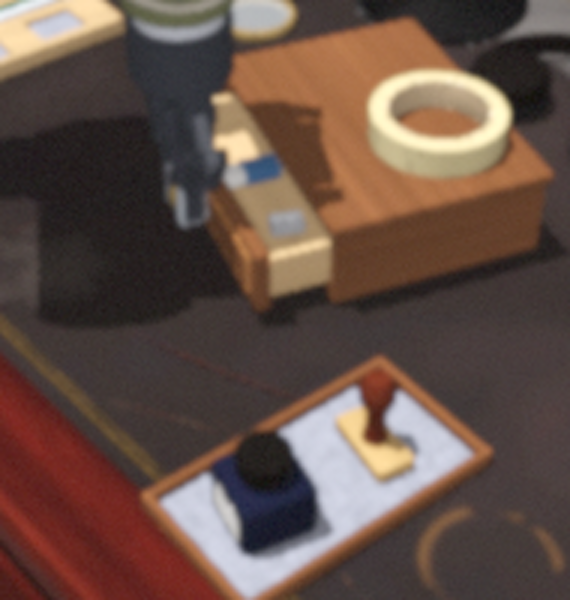

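The bottle (262,490) and stamp (377,430) stand upright in the valet tray, and the fingers straddle the knob at (190,190). Next, pull.

Call:
play_rows(moves=[[[0, 0, 0, -0.6, 0.04, 0, 0.1], [0, 0, 0, -1.1, 0.085, 0, 0.1], [0, 0, 0, -1.1, 0.085, 0, 0.1], [0, 0, 0, -1.1, 0.085, 0, 0.1], [0, 0, 0, -1.1, 0.085, 0, 0.1], [0, 0, 0, -1.1, 0.085, 0, 0.1], [0, 0, 0, -0.7, 0.05, 0, 0.1], [0, 0, 0, -0.4, 0.03, 0, 0.1], [0, 0, 0, 0, 0, 0, 0.1]]])

```text
time_s: 11.58
eef_pos: [0.4738, -0.0588, 0.2019]
tcp_rot: [0.001, 0.039, 0.999, 0.001]
ft_force: [0.3, 13.0, 5.4]
width: 0.0166
gripper_force: 39.5
```

Call:
play_rows(moves=[[[0, 0, 0, 0, 0, 0, 0.3], [0, 0, 0, 0, 0, 0, 0.5], [0, 0, 0, 0, 0, 0, 0.5], [0, 0, 0, 0, 0, 5, 0.5], [0, 0, 0, -1, 5, 5, 0.5], [0, 0, 0, -1, 6, 0, 0.5], [0, 0, 0, -1, 6, 0, 0.5]]])

```text
time_s: 12.45
eef_pos: [0.4449, 0.105, 0.2952]
tcp_rot: [0.001, 0.039, 0.999, -0.0]
ft_force: [0.9, -0.6, 0.4]
width: 0.0425
gripper_force: 0.0
```

```bash
python3 - <<'E'
from m import *
import pickle
print(manip.get_obs()["eef_pos"])
for n in("top","side"):
    s=snap(n); pickle.dump(s,open(n+"1.pkl","wb"))
    if n=="top": save(s,"open_top",(205,160,325,240),6)
    else: save(s,"open_side",(180,130,300,230),6)
E
```

```text
[0.44492094 0.10499057 0.29519715]
```

View pics/open_top.png

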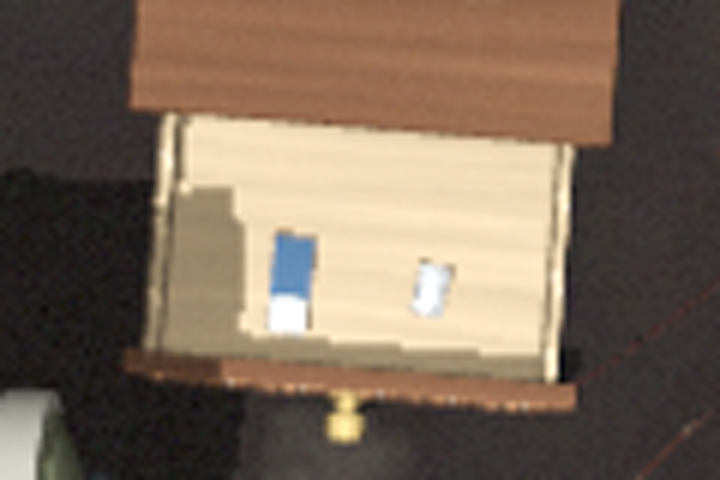

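The drawer is well out. The eraser (292,283) and sharpener (432,288) are fully exposed, and the knob is at (346,418). Now I measure both.

```bash
python3 - <<'E'
from m import *
import pickle
s=pickle.load(open("top1.pkl","rb")); hsv=cv2.cvtColor(s["img"],cv2.COLOR_RGB2HSV); H,S,V=[hsv[...,i].astype(int) for i in range(3)]
def r(w,m,z,nm):
    W=np.zeros(V.shape,bool); W[w[1]:w[3],w[0]:w[2]]=1
    m,_=blob(m&W); u=np.argwhere(m)[:,::-1].astype(float)
    X=on_plane(s,np.r_[[u.mean(0)],u],z)[:,:2]*1000; C=np.cov((X[1:]-X[1:].mean(0)).T); e,v=np.linalg.eigh(C)
    R=cv2.minAreaRect(on_plane(s,max(cv2.findContours(m.astype(np.uint8),0,1)[0],key=len).reshape(-1,2),z)[:,:2].astype(np.float32)*1000)
    print(nm,m.sum(),"c",np.round(X[0],1),"pca ext",np.round(np.sqrt(12*e),1),"long dir",round(np.degrees(np.arctan2(v[1,1]*np.sign(v[0,1]),abs(v[0,1]))),1),"rect",np.round(R[0],1),np.round(R[1],1),round(R[2],1))
cream=(S>40)&(H>8)&(H<28)
r((247,196,262,219),~cream&(V>90),.031,"eraser")
r((272,200,283,216),~cream&(V>90),.031,"sharpener")
r((256,222,270,237),(S>90)&(V>120)&(H>15),.05,"knob")
P=cloud(s); 
for c in((253.5,207),(277,208)): 
    v,u=int(c[1]),int(c[0]); print(np.round(np.nanmedian(P[v-2:v+3,u-2:u+3].reshape(-1,3),0),4))
s=pickle.load(open("side1.pkl","rb")); hsv=cv2.cvtColor(s["img"],cv2.COLOR_RGB2HSV); H,S,V=[hsv[...,i].astype(int) for i in range(3)]
print("eraser/sharp expected px side",proj(s,[[.5,-.03,.03],[.5,-.1,.03]]))
E
```

```text
eraser 119 c [539.9 -31.8] pca ext [21.1 51. ] long dir -6.0 rect [539.4 -32.1] [21.4 49.2] 85.6
sharpener 49 c [ 536.8 -102. ] pca ext [16.6 26.7] long dir -15.6 rect [ 537.2 -102. ] [16.  26.2] 76.1
knob 43 c [473.7 -59.8] pca ext [16.7 25.5] long dir 4.5 rect [474.2 -59.5] [23.4 17.6] 0.3
[ 0.5394 -0.0321  0.0328]
[ 0.5367 -0.104   0.0317]
eraser/sharp expected px side [[207.59437644 196.6986065 ]
 [219.21463737 214.70414167]]
```

View pics/open_side.png

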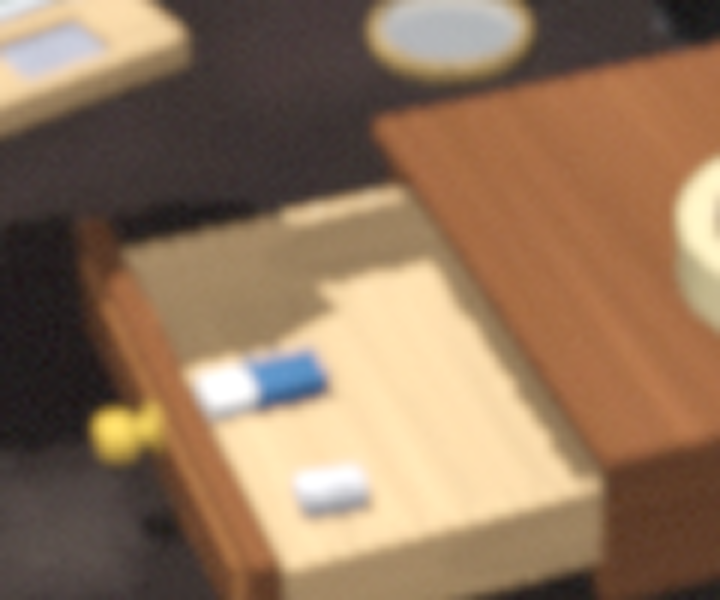

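Call:
play_rows(moves=[[[0, 0, 0, 3.15, -4.57, 0, 0.45], [0, 0, 0, 3.15, -4.57, 0, 0.45], [0, 0, 0, 3.15, -4.57, 0, 0.45], [0, 0, 0, 0, 0, -4, 0.45], [0, 0, 0, 0, 0, -4, 0.45], [0, 0, 0, 0, 0, -1.7, 0.45], [0, 0, 0, 0, 0, 0, 0.45], [0, 0, 0, 0, 0, 0, 0.45]]], grip_force=30)

```text
time_s: 13.55
eef_pos: [0.5401, -0.0339, 0.1983]
tcp_rot: [0.001, 0.039, 0.999, -0.0]
ft_force: [-0.0, -0.6, -0.2]
width: 0.0384
gripper_force: 0.0
```

Call:
play_rows(moves=[[[0, 0, 0, 0, 0, 0, 0.1], [0, 0, 0, 0, 0, 0, 0.1], [0, 0, 0, 0, 0, 0, 0.1], [0, 0, 0, 0, 0, 0, 0.1]]])

```text
time_s: 14.05
eef_pos: [0.5401, -0.0335, 0.1986]
tcp_rot: [0.001, 0.038, 0.999, -0.0]
ft_force: [0.1, -0.0, 7.4]
width: 0.0194
gripper_force: 31.5
```

Call:
play_rows(moves=[[[0, 0, 0, 0, 0, 4, 0.1], [0, 0, 0, 0, 0, 5.7, 0.1], [0, 0, 0.135, -1.5, 5.45, 0, 0.1], [0, 0, 0.135, -1.5, 5.45, 0, 0.1], [0, 0, 0, -1.5, 5.45, 0, 0.1], [0, 0, 0, -1.5, 5.45, 0, 0.1], [0, 0, 0, -1.5, 5.47, 0, 0.1], [0, 0, 0, 0, 0, -4, 0.1], [0, 0, 0, 0, 0, -2.5, 0.1], [0, 0, 0, 0, 0, 0, 0.1]]])

```text
time_s: 15.3
eef_pos: [0.4645, 0.2393, 0.2285]
tcp_rot: [-0.002, -0.097, 0.995, -0.0]
ft_force: [-0.0, 0.8, 0.5]
width: 0.0198
gripper_force: 30.8
```

```bash
python3 - <<'E'
from m import *
o=manip.get_obs(); print(o["eef_pos"],o["tcp_rot"],o["width"])
s=snap("side"); save(s,"well1",(120,90,240,190),5)
E
```

```text
[0.46451645 0.23932558 0.22850201] [-1.56889673e-03 -9.66211328e-02  9.95319964e-01 -2.55084883e-04] 0.01981250612462552
```

View pics/well1.png

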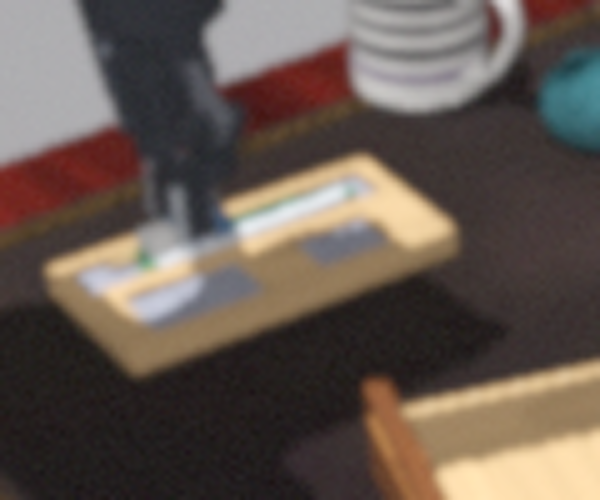

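The eraser is held at about (190,235), above the longer well, whose visible part is around (195,295). I lower and release it.

Call:
play_rows(moves=[[[0, 0, 0, 0, 0, -2, 0.1], [0, 0, 0, 0, 0, -1.2, 0.1], [0, 0, 0, 0, 0, -0.6, 0.1], [0, 0, 0, 0, 0, 0, 0.1], [0, 0, 0, 0, 0, 0, 0.3], [0, 0, 0, 0, 0, 0, 0.4], [0, 0, 0, 0, 0, 0, 0.4], [0, 0, 0, 0, 0, 4, 0.45], [0, 0, 0, 0, 0, 5, 0.45]]])

```text
time_s: 16.48
eef_pos: [0.4648, 0.2392, 0.282]
tcp_rot: [-0.001, -0.096, 0.995, -0.0]
ft_force: [0.6, 0.1, -0.5]
width: 0.0388
gripper_force: 0.0
```

Call:
play_rows(moves=[[[0, 0, -0.151, 1.2, -5.69, 0, 0.45], [0, 0, -0.151, 1.2, -5.69, 0, 0.45], [0, 0, -0.15, 1.2, -5.69, 0, 0.45], [0, 0, 0, 1.2, -5.69, 0, 0.45], [0, 0, 0, 1.2, -5.69, 0, 0.45], [0, 0, 0, 1.22, -5.67, 0, 0.45], [0, 0, 0, 0, 0, -4, 0.4], [0, 0, 0, 0, 0, -3, 0.4], [0, 0, 0, 0, 0, -1.4, 0.4], [0, 0, 0, 0, 0, 0, 0.4]]])

```text
time_s: 17.73
eef_pos: [0.5372, -0.1018, 0.1973]
tcp_rot: [-0.0, 0.129, 0.992, 0.0]
ft_force: [0.2, -0.5, -0.0]
width: 0.0342
gripper_force: 0.0
```

Call:
play_rows(moves=[[[0, 0, 0, 0, 0, 0, 0.4], [0, 0, 0, 0, 0, 0, 0.05], [0, 0, 0, 0, 0, 0, 0.05], [0, 0, 0, 0, 0, 0, 0.05], [0, 0, 0, 0, 0, 0, 0.05]]])

```text
time_s: 18.35
eef_pos: [0.5373, -0.1019, 0.1986]
tcp_rot: [0.001, 0.129, 0.992, -0.0]
ft_force: [-0.2, 0.8, 6.9]
width: 0.0148
gripper_force: 30.7
```

Call:
play_rows(moves=[[[0, 0, 0, 0, 0, 4, 0.05], [0, 0, 0, 0, 0, 5, 0.05], [0, 0, 0.151, 0.28, 5.98, 0, 0.05], [0, 0, 0.151, 0.28, 5.98, 0, 0.05], [0, 0, 0.15, 0.28, 5.98, 0, 0.05], [0, 0, 0, 0.28, 5.98, 0, 0.05], [0, 0, 0, 0.28, 5.98, 0, 0.05], [0, 0, 0, 0.28, 5.98, 0, 0.05], [0, 0, 0, 0, 0, -3, 0.05], [0, 0, 0, 0, 0, -3, 0.05]]])

```text
time_s: 19.6
eef_pos: [0.5535, 0.2578, 0.227]
tcp_rot: [0.0, -0.097, 0.995, 0.0]
ft_force: [0.5, 0.5, -0.2]
width: 0.0148
gripper_force: 30.0
```

Call:
play_rows(moves=[[[0, 0, 0, 0, 0, -2, 0.05], [0, 0, 0, 0, 0, -1.2, 0.05], [0, 0, 0, 0, 0, -0.6, 0.05], [0, 0, 0, 0, 0, 0, 0.05], [0, 0, 0, 0, 0, 0, 0.3], [0, 0, 0, 0, 0, 0, 0.4], [0, 0, 0, 0, 0, 0, 0.4], [0, 0, 0, 0, 0, 4, 0.4], [0, 0, 0, 0, 0, 5, 0.4]]])

```text
time_s: 20.72
eef_pos: [0.5538, 0.2568, 0.2798]
tcp_rot: [-0.001, -0.096, 0.995, -0.0]
ft_force: [-0.0, 1.1, 0.4]
width: 0.034
gripper_force: 0.0
```

Call:
play_rows(moves=[[[0, 0, -0.13, -1.2, -6, 0, 0.5], [0, 0, -0.14, -1.2, -6, 0, 0.5], [0, 0, 0, -1.2, -6, 0, 0.5], [0, 0, 0, -1.2, -6, 0, 0.5]]])

```text
time_s: 21.22
eef_pos: [0.5052, 0.0152, 0.2797]
tcp_rot: [0.0, 0.038, 0.999, -0.0]
ft_force: [0.7, -1.0, 0.7]
width: 0.0429
gripper_force: 0.0
```

```bash
python3 - <<'E'
from m import *
import pickle
o=manip.get_obs(); print(o["eef_pos"],o["tcp_rot"],o["width"])
s=snap("side"); a=s["img"][100:175,125:225]; t=snap("top"); b=t["img"][178:258,125:185]
a=cv2.resize(a,(500,375),interpolation=2); b=cv2.resize(b,(281,375),interpolation=2)
cv2.imwrite("pics/wells.png",np.hstack([a,b])[:,:,::-1])
for q,nm,c in((t,"top",(.053,)),):
    P=cloud(q)
    for nm,xy in(("er",(.465,.239)),("sh",(.554,.257))):
        m=near(P,xy,.02,-.1,.1); print(nm,np.round(np.percentile(P[...,2][m],[5,25,50,75,95]),4))
    hsv=cv2.cvtColor(q["img"],cv2.COLOR_RGB2HSV)
    print("knob", on_plane(q,[blob((hsv[...,1]>90)&(hsv[...,2]>120)&(hsv[...,0]>15)&near(P,(.474,-.06),.03,.03,.08))[1]],.05))
E
```

```text
[0.50524333 0.01515104 0.27973316] [ 3.53708630e-04  3.82534848e-02  9.99268002e-01 -7.85764309e-05] 0.04293707179190162
er [0.01   0.0136 0.0205 0.023  0.0264]
sh [0.0091 0.011  0.0138 0.021  0.0255]
knob [[ 0.47340415 -0.06153994  0.05      ]]
```

View pics/wells.png

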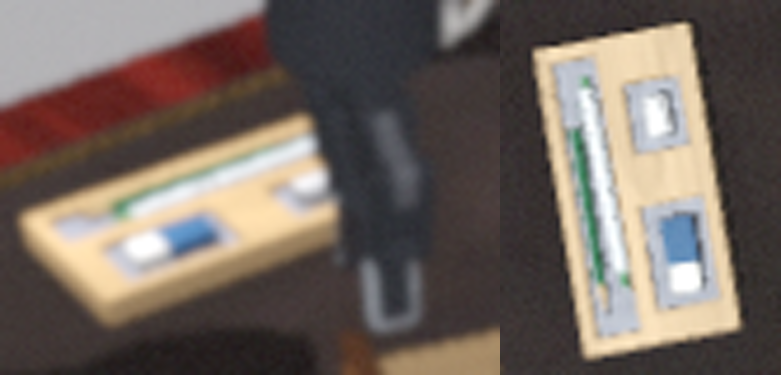

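The side view (left) and top view (right) show the eraser flat in the longer well at (683,255) and the sharpener flat in the shorter one at (658,115). Now I shut the drawer.

Call:
play_rows(moves=[[[0, 0, 0, -1.55, -3.78, 0, 0.5], [0, 0, 0, -1.55, -3.78, 0, 0.5], [0, 0, 0, 0, 0, -3, 0.5], [0, 0, 0, 0, 0, -3, 0.5], [0, 0, 0, 0, 0, -2, 0.5], [0, 0, 0, 0, 0, 0, 0.5], [0, 0, 0, 0, 0, 0, 0.1], [0, 0, 0, 0, 0, 0, 0.1], [0, 0, 0, 0, 0, 0, 0.1], [0, 0, 0, 0, 0, 0, 0.1]]], grip_force=40)

```text
time_s: 22.58
eef_pos: [0.475, -0.0584, 0.2003]
tcp_rot: [0.001, 0.038, 0.999, 0.0]
ft_force: [-0.6, 5.6, 7.0]
width: 0.0167
gripper_force: 39.2
```

Call:
play_rows(moves=[[[0, 0, 0, 0.6, -0.04, 0, 0.1], [0, 0, 0, 1.3, -0.1, 0, 0.1], [0, 0, 0, 1.3, -0.1, 0, 0.1], [0, 0, 0, 1.3, -0.1, 0, 0.1], [0, 0, 0, 1.3, -0.1, 0, 0.1], [0, 0, 0, 1.3, -0.1, 0, 0.1], [0, 0, 0, 1.3, -0.1, 0, 0.1], [0, 0, 0, 1.3, -0.1, 0, 0.1], [0, 0, 0, 0.9, -0.07, 0, 0.1], [0, 0, 0, 0.2, -0.01, 0, 0.1]]])

```text
time_s: 23.82
eef_pos: [0.5834, -0.0666, 0.2003]
tcp_rot: [0.001, 0.038, 0.999, 0.0]
ft_force: [-0.7, 4.4, 5.8]
width: 0.0165
gripper_force: 39.2
```

Call:
play_rows(moves=[[[0, 0, 0, 0.2, -0.015, 0, 0.1], [0, 0, 0, 0.2, -0.015, 0, 0.1], [0, 0, 0, 0, 0, 0, 0.1]]])

```text
time_s: 24.2
eef_pos: [0.5872, -0.0669, 0.2004]
tcp_rot: [0.001, 0.038, 0.999, 0.0]
ft_force: [1.6, 6.3, 4.7]
width: 0.0171
gripper_force: 39.0
```

Call:
play_rows(moves=[[[0, 0, 0, 0.2, -0.015, 0, 0.1], [0, 0, 0, 0, 0, 0, 0.1]]])

```text
time_s: 24.45
eef_pos: [0.5892, -0.067, 0.2004]
tcp_rot: [0.001, 0.038, 0.999, 0.0]
ft_force: [0.8, 4.5, 5.0]
width: 0.0167
gripper_force: 39.1
```

Call:
play_rows(moves=[[[0, 0, 0, 0.2, -0.015, 0, 0.1], [0, 0, 0, 0, 0, 0, 0.1]]])

```text
time_s: 24.7
eef_pos: [0.5912, -0.0672, 0.2004]
tcp_rot: [0.001, 0.038, 0.999, 0.0]
ft_force: [-0.3, 4.5, 4.5]
width: 0.0172
gripper_force: 39.0
```

Call:
play_rows(moves=[[[0, 0, 0, 0.2, -0.015, 0, 0.1], [0, 0, 0, 0, 0, 0, 0.1]]])

```text
time_s: 24.95
eef_pos: [0.5932, -0.0673, 0.2004]
tcp_rot: [0.001, 0.038, 0.999, 0.0]
ft_force: [0.9, 5.2, 4.8]
width: 0.0168
gripper_force: 39.0
```

```bash
python3 - <<'E'
from m import *
print(manip.get_obs()["ft_force"],manip.get_obs()["eef_pos"])
s=snap("side"); save(s,"shut",(190,130,290,210),7)
E
```

```text
[0.90887831 5.18008188 4.83153796] [ 0.59315232 -0.06729721  0.20035349]
```

View pics/shut.png

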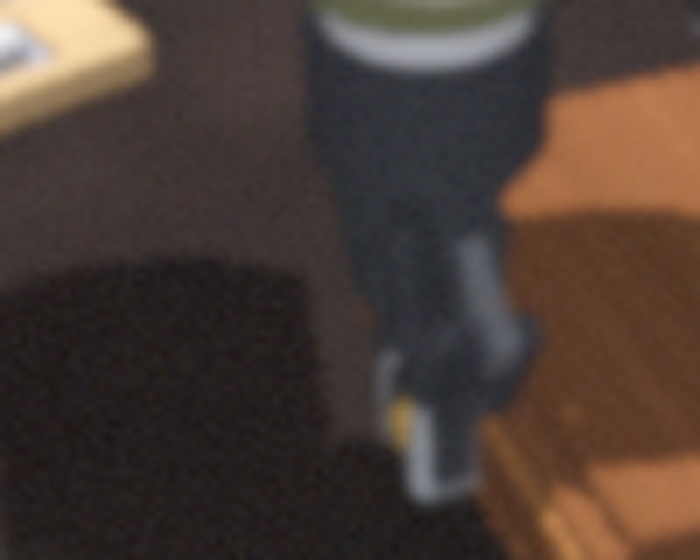

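The fingers are at (440,440) and the gold knob shows just ahead of the pads at (402,420), so the pads may have slid along the knob. I release, back off and measure.

Call:
play_rows(moves=[[[0, 0, 0, 0, 0, 0, 0.4], [0, 0, 0, 0, 0, 0, 0.5], [0, 0, 0, 0, 0, 0, 0.5], [0, 0, 0, 0, 0, 5, 0.5], [0, 0, 0, -5, 0, 2, 0.2], [0, 0, 0, -6, 0, 0, 0], [0, 0, 0, -4, 0, 0, 0]]])

```text
time_s: 25.88
eef_pos: [0.4406, -0.0674, 0.2697]
tcp_rot: [-0.0, 0.038, 0.999, -0.0]
ft_force: [0.8, -0.1, -0.4]
width: 0.0
gripper_force: 0.0
```

```bash
python3 - <<'E'
from m import *
print(manip.get_obs()["eef_pos"])
s=snap("top"); t=snap("side"); a=s["img"][165:225,215:305]; b=t["img"][130:210,190:290]
cv2.imwrite("pics/shut2.png",np.hstack([cv2.resize(a,(420,280),interpolation=2),cv2.resize(b,(350,280),interpolation=2)])[:,:,::-1])
P=cloud(s);hsv=cv2.cvtColor(s["img"],cv2.COLOR_RGB2HSV)
m=(hsv[...,1]>90)&(hsv[...,2]>120)&(hsv[...,0]>18)&(hsv[...,0]<35)&near(P,(.59,-.068),.04,.03,.08)
if m.sum()>5: m,c=blob(m);print("knob",m.sum(),on_plane(s,[c],.05))
# points with z ~ .067 band: front panel top in box frame
y=np.radians(-4.34); Q=P[...,:2]-[.7017,-.0777]; bx=Q[...,0]*np.cos(y)+Q[...,1]*np.sin(y); by=-Q[...,0]*np.sin(y)+Q[...,1]*np.cos(y)
m=(abs(by)<.1)&(P[...,2]>.058)&(P[...,2]<.074)&(bx<-.08)&(bx>-.2); print("panel bx",np.round(np.percentile(bx[m],[5,50,95]),4),m.sum())
E
```

```text
[ 0.4405896  -0.06737292  0.26966573]
knob 38 [[ 0.59287646 -0.06913091  0.05      ]]
panel bx [-0.0968 -0.0926 -0.0881] 244
```

View pics/shut2.png

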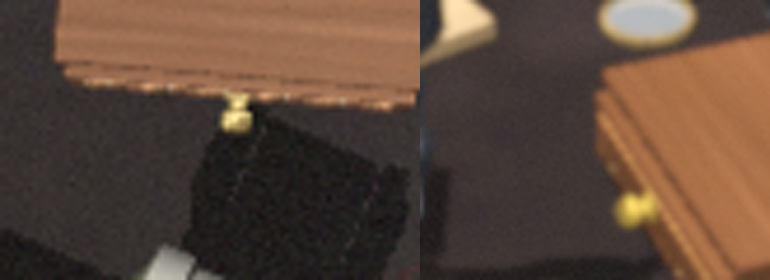

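The drawer looks shut: the panel top is flush with the box edge and the knob is at (237,115). I press on the knob's end with closed fingers to make sure.

Call:
play_rows(moves=[[[0, 0, 0, 5, 0, -2, 0], [0, 0, 0, 5, -0.1, -3, 0], [0, 0, 0, 0, 0, -2, 0], [0, 0, 0, 1.2, 0, 0, 0], [0, 0, 0, 1, 0, 0, 0], [0, 0, 0, 0.3, 0, 0, 0], [0, 0, 0, 0, 0, 0, 0]]])

```text
time_s: 26.85
eef_pos: [0.568, -0.0687, 0.2001]
tcp_rot: [0.001, 0.038, 0.999, -0.0]
ft_force: [-1.1, 0.1, 0.7]
width: -0.0002
gripper_force: 0.0
```

Call:
play_rows(moves=[[[0, 0, 0, 0.3, 0, 0, 0], [0, 0, 0, 0.2, 0, 0, 0], [0, 0, 0, 0, 0, 0, 0]]])

```text
time_s: 27.22
eef_pos: [0.5726, -0.0686, 0.1995]
tcp_rot: [-0.001, 0.038, 0.999, 0.0]
ft_force: [-2.8, 0.0, 0.6]
width: -0.0
gripper_force: 1.6
```

Call:
play_rows(moves=[[[0, 0, 0, 0.2, 0, 0, 0], [0, 0, 0, 0, 0, 0, 0]]])

```text
time_s: 27.48
eef_pos: [0.5735, -0.0686, 0.1994]
tcp_rot: [-0.003, 0.038, 0.999, 0.0]
ft_force: [-13.2, -1.1, 8.2]
width: 0.0001
gripper_force: 6.3
```

Call:
play_rows(moves=[[[0, 0, 0, 0.1, 0, 0, 0], [0, 0, 0, 0, 0, 0, 0]]])

```text
time_s: 27.72
eef_pos: [0.5739, -0.0686, 0.1994]
tcp_rot: [-0.004, 0.038, 0.999, 0.0]
ft_force: [-17.1, -2.0, 11.2]
width: -0.0002
gripper_force: 8.6
```

Call:
play_rows(moves=[[[0, 0, 0, -3, 0, 0, 0], [0, 0, 0, -1, 0, 5, 0.5], [0, 0, 0.076, -0.6, -4, 4, 1], [0, 0, 0, -1, -5.6, 0, 1], [0, 0, 0, -1, -5.6, 0, 1], [0, 0, 0, -1, -5.6, 0, 1], [0, 0, 0, -1.9, -5.4, 0, 1], [0, 0, 0, 0, 0, 0, 1]]])

```text
time_s: 28.72
eef_pos: [0.4796, -0.3341, 0.2892]
tcp_rot: [0.0, 0.003, 1.0, -0.001]
ft_force: [-0.8, -0.3, -0.3]
width: 0.0853
gripper_force: 0.0
```

```bash
python3 - <<'E'
from m import *
o=manip.get_obs(); print(o["eef_pos"],o["tcp_rot"])
s=snap("top");P=cloud(s);hsv=cv2.cvtColor(s["img"],cv2.COLOR_RGB2HSV)
m=(hsv[...,1]>90)&(hsv[...,2]>120)&(hsv[...,0]>18)&(hsv[...,0]<35)&near(P,(.59,-.068),.04,.03,.08)
m,c=blob(m);print("knob",m.sum(),on_plane(s,[c],.05))
E
```

```text
[ 0.47961767 -0.33409649  0.28924395] [ 3.41673015e-04  2.83129467e-03  9.99995797e-01 -5.22984987e-04]
knob 39 [[ 0.59362101 -0.06932156  0.05      ]]
```

Call:
play_rows(moves=[[[0, 0, 0, 0, 0, -3, 1], [0, 0, 0, 0, 0, -4, 1], [0, 0, 0, 0, 0, -2.9, 1], [0, 0, 0, 0, 0, 0, 1], [0, 0, 0, 0, 0, 0, 1]]])

```text
time_s: 29.4
eef_pos: [0.4815, -0.3303, 0.1918]
tcp_rot: [0.001, -0.0, 1.0, -0.001]
ft_force: [-0.5, -0.1, 0.6]
width: 0.0853
gripper_force: 0.0
```

Call:
play_rows(moves=[[[0, 0, 0, 0, 0, 0, 0.4], [0, 0, 0, 0, 0, 0, 0.4], [0, 0, 0, 0, 0, 0, 0.4], [0, 0, 0, 0, 0, 0, 0.4], [0, 0, 0, 0, 0, 0, 0.4]]])

```text
time_s: 30.02
eef_pos: [0.481, -0.3308, 0.1916]
tcp_rot: [0.001, 0.0, 1.0, -0.001]
ft_force: [-0.2, 0.3, 6.4]
width: 0.0503
gripper_force: 42.3
```

Call:
play_rows(moves=[[[0, 0, 0, 0, 0, 3, 0.4], [0, 0, 0, 0.2, 2.6, 3, 0.4], [0, 0, 0, 0.25, 4.5, 0, 0.4], [0, 0, 0, 0.25, 4.5, 0, 0.4], [0, 0, 0, 0.25, 4.5, 0, 0.4], [0, 0, 0, 0.25, 3.5, 0, 0.4], [0, 0, 0, 0, 0, -2.5, 0.4], [0, 0, 0, 0, 0, -2.5, 0.4], [0, 0, 0, 0, 0, -1.1, 0.4], [0, 0, 0, 0, 0, -0.3, 0.4]]])

```text
time_s: 31.28
eef_pos: [0.4928, -0.1347, 0.1865]
tcp_rot: [-0.0, 0.0, 1.0, 0.0]
ft_force: [-8.5, 4.6, 23.9]
width: 0.0507
gripper_force: 45.5
```

Call:
play_rows(moves=[[[0, 0, 0, 0, 0, 0, 0.4], [0, 0, 0, 0, 0, 0, 0.4]]])

```text
time_s: 31.52
eef_pos: [0.493, -0.1348, 0.1871]
tcp_rot: [0.001, 0.0, 1.0, -0.0]
ft_force: [-0.1, -1.0, -1.8]
width: 0.0504
gripper_force: 42.5
```

Call:
play_rows(moves=[[[0, 0, 0, 0, 0, 0, 0.7], [0, 0, 0, 0, 0, 0, 0.9], [0, 0, 0, 0, 0, 0, 1], [0, 0, 0, 0, 0, 0, 1], [0, 0, 0, 0, 0, 5, 1], [0, 0, 0, 0, 0, 6, 1], [0, 0, 0, 1.9, -4.5, 0, 0.8], [0, 0, 0, 1.9, -4.5, 0, 0.7], [0, 0, 0, 1.9, -4.5, 0, 0.7], [0, 0, 0, 1.8, -4.5, 0, 0.7]]])

```text
time_s: 32.78
eef_pos: [0.5683, -0.3161, 0.2964]
tcp_rot: [-0.0, 0.0, 1.0, 0.0]
ft_force: [0.4, -0.1, 0.2]
width: 0.06
gripper_force: 0.0
```

```bash
python3 - <<'E'
from m import *
o=manip.get_obs(); print(o["eef_pos"],o["tcp_rot"])
look((.491,-.135),(.568,-.315))
E
```

```text
[ 0.56829428 -0.31612261  0.29642405] [-2.73961039e-05  3.97776329e-04  9.99999919e-01  5.45984423e-05]
top cap 120 px [288.4 223.1] xy [ 491.8 -136.5] zmax 0.068
top foot 64 px [337.  192.5] xy [ 585.5 -287.6] zmax 0.011
top head none
side cap 205 px [220.9 217. ] xy [ 487.7 -143.1] zmax 0.065
side foot 1019 px [294.1 281.2] xy [ 562.5 -324. ] zmax 0.029
side head 156 px [295.2 260.8] xy [ 570.4 -310.5] zmax 0.073
```

Call:
play_rows(moves=[[[0, 0, 0, 0, 0, -4, 0.7], [0, 0, 0, 0, 0.1, -3, 0.7], [0, 0, 0, 0, 0, -1.85, 0.7], [0, 0, 0, 0, 0, 0, 0.7]]])

```text
time_s: 33.38
eef_pos: [0.5676, -0.3131, 0.2067]
tcp_rot: [-0.001, 0.0, 1.0, 0.001]
ft_force: [0.2, 1.0, 0.6]
width: 0.0596
gripper_force: 0.0
```

Call:
play_rows(moves=[[[0, 0, 0, 0, 0, 0, 0.1], [0, 0, 0, 0, 0, 0, 0.1], [0, 0, 0, 0, 0, 0, 0.1], [0, 0, 0, 0, 0, 0, 0.1]]])

```text
time_s: 33.88
eef_pos: [0.568, -0.3138, 0.2091]
tcp_rot: [0.001, 0.0, 1.0, -0.001]
ft_force: [0.0, 0.9, 6.7]
width: 0.0227
gripper_force: 39.0
```

Call:
play_rows(moves=[[[0, 0, 0, 0, 0, 3, 0.1], [0, 0, 0, 0, 0, 5.5, 0.1], [0, 0, 0, -1.2, 5.4, 0, 0.1], [0, 0, 0, -1.2, 5.4, 0, 0.1], [0, 0, 0, -1.2, 5.4, 0, 0.1], [0, 0, 0, -1.2, 5.4, 0, 0.1], [0, 0, 0, -1.2, 5.4, 0, 0.1], [0, 0, 0, -1.17, 5.4, 0, 0.1], [0, 0, 0, 0, 0, -4, 0.1], [0, 0, 0, 0, 0, -3, 0.1]]])

```text
time_s: 35.12
eef_pos: [0.4958, 0.0112, 0.2222]
tcp_rot: [0.0, -0.0, 1.0, -0.0]
ft_force: [0.2, -0.5, 0.0]
width: 0.0228
gripper_force: 39.4
```

Call:
play_rows(moves=[[[0, 0, 0, 0, 0, -1.2, 0.1], [0, 0, 0, 0, 0, -0.6, 0.1], [0, 0, 0, 0, 0, -0.1, 0.1], [0, 0, 0, 0, 0, 0, 0.1], [0, 0, 0, 0, 0, 0, 0.1]]])

```text
time_s: 35.75
eef_pos: [0.4963, 0.0103, 0.2045]
tcp_rot: [0.001, 0.0, 1.0, -0.0]
ft_force: [-0.1, 0.1, -0.2]
width: 0.0225
gripper_force: 39.4
```

Call:
play_rows(moves=[[[0, 0, 0, 0, 0, 0, 0.4], [0, 0, 0, 0, 0, 0, 0.6], [0, 0, 0, 0, 0, 0, 0.7], [0, 0, 0, 0, 0, 0, 0.7], [0, 0, 0, 0, 0, 5, 0.8], [0, 0, 0, 0, 0, 6, 1], [0, 0, 0, -1.5, 5.5, 1, 1], [0, 0, 0, -1.5, 5.5, 1, 1], [0, 0, 0, -1.5, 5.5, 0, 1], [0, 0, 0, -1.5, 5.5, 0, 1]]])

```text
time_s: 37.0
eef_pos: [0.4354, 0.232, 0.3342]
tcp_rot: [0.0, 0.001, 1.0, 0.0]
ft_force: [0.4, -0.0, -0.8]
width: 0.0853
gripper_force: 0.0
```

```bash
python3 - <<'E'
from m import *
print(manip.get_obs()["eef_pos"])
look((.491,-.135),(.497,.008))
s=snap("top"); t=snap("side"); a=s["img"][160:250,205:325]; b=t["img"][130:250,160:320]
cv2.imwrite("pics/end.png",np.hstack([cv2.resize(a,(400,300),interpolation=2),cv2.resize(b,(400,300),interpolation=2)])[:,:,::-1])
E
```

```text
[0.43538588 0.23196027 0.33422235]
top cap 120 px [288.5 223.1] xy [ 491.9 -136.6] zmax 0.068
top foot 70 px [245.8 221.5] xy [496.  -10.1] zmax 0.019
top head 48 px [238.8 221.4] xy [496.3   8.9] zmax 0.07
side cap 204 px [220.8 217. ] xy [ 487.5 -143. ] zmax 0.064
side foot 245 px [200.9 197. ] xy [492.5  -2.7] zmax 0.03
side head 115 px [198.9 180.5] xy [495.    8.9] zmax 0.067
```

View pics/end.png

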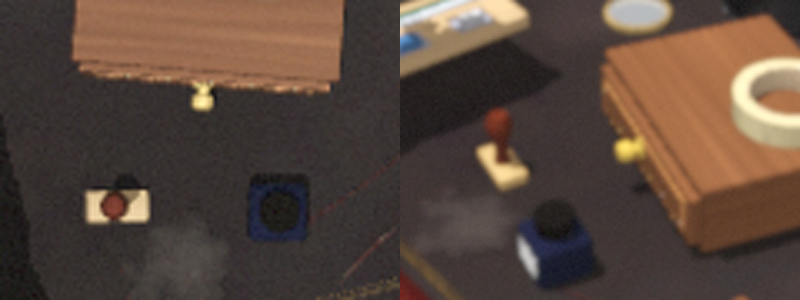

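The final views show the drawer shut, with its knob at (203,97). The stamp (118,205) and bottle (278,210) are upright and within about 2 mm of their start spots, and the gripper is clear.

```bash
python3 -c "
from bench import manip
print(manip.finish_job())"
```

```text
the job is handed in; nothing more can be done
None
```

The job is handed in at 37 s of the 149 s allowed: the eraser and sharpener lie flat in their own wells, the drawer is pushed shut to its stop, and the bottle and stamp stand upright within about 2 mm of their start spots.

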